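# Run the drop-bottom skip home and dump the castings

### The arm

A 6-joint arm with a two-finger parallel gripper is mounted at the origin on a cart in front of the work surface, level with it; the furniture and walls round the work are solid. World frame = base frame: x ahead of the robot, y to its left, z up, the work surface at z = 0. Lengths are in m, angles in rad, forces in N, time in s.
With the tool pointing down it reaches from about 0.35 to 0.775 m from the base axis. Payload 5.5 kg.
Tool frame: the origin (TCP) lies at the very end of the fingers, on their centre line; the grasp point (between the pads) lies 19 mm behind it (env.grip_point_offset is the distance from the TCP to the grasp point, in m); z points along the fingers, y is the line along which they close (so a half turn about z gives the same grasp; the last joint's range is limited). The gripper opens to 85 mm and grips with 20 to 120 N. Pads are 22 mm wide; open, the fingers measure 114 mm over their backs; the gripper's body (76 mm by 85 mm) begins 54 mm behind the grasp point. The pads swing forward as they close: fully open they stand 13 mm farther back than shut.
Start: joints at [0.967, 0.313, 0.046, 1.304, 0, 1.431], TCP at [0.257, 0.514, 0.231] pointing down, gripper open.
Joint ranges: [-2.76, 2.76], [-0.86, 1.69], [-1.03, 1.26], [-2.2, 2.34], [-1.47, 1.5], [-3.14, 3.14]. Speed limits (rad/s): [2.57, 2.57, 3.14, 3.14, 3.14, 3.14].

### API

Orientations are given as a unit quaternion [w, x, y, z].
In Python, from workcell import sensors, imaging, workorder, env gives the robot as it stands.
- The arm moves only by the shell command python3 -m handwheel 'ROWS' [FORCE]. ROWS is JSON, a list of rows, each a list of 5 numbers: the shift along the tool's x, y, z in mm, then the turn about the tool's z in rad, then the opening, from 0 (shut) to 1 (fully open). A call has 1 to 8 rows; each row is the pose to reach, as a shift and turn from the pose commanded when the call began, along the tool's axes at that moment; what a row does not reach only later rows make up. A row lasts 1/10 s, in which the tool goes at most 50 mm and 8.59 degrees, less where a joint would pass 70% of its speed; a pose out of reach is approached as far as the arm can. A call with a gripper value outside its range is refused whole. The fingers move at their own pace and stop on an object; FORCE is the grip in N (left out, the last holds). Time passes only in rows, so rows that repeat a pose let the fingers close. It gives the time, the measured TCP pose, the force, the opening and the grip force at its end, in the units of the state.
- sensors.get_state(): the state, without advancing time (a new reading comes with each control period).
- imaging.read_camera(name): name is "side" or "top"; returns a dict with "color" (480x640x3 uint8, blue, green, red), "z_map" (480x640 float32, m along the optical axis (not along the pixel's ray), 0 where there is no reading), "fx", "fy", "cx", "cy" (pixels), "xyz" and "rotation" of the camera in the world. Camera axes: x right, y down, z forward; pixel columns grow to the right and rows downward; lengths in m; the calibration is good to about 2 mm. A picture is of the moment at which its call begins.
- workorder.hand_in(): hands the job in; it is judged then, once.
The state is a dict: "clock": time; "joint_pos": joint angles; "qvel": joint speeds; "tau": joint torques, N m; "tcp_pos": TCP position; "orientation": TCP orientation; "wrist_force": force on the tool from outside, world axes, zero at the start; "ft_torque": the same for the moment, N m; "finger_gap": finger opening in m; "grip_force": force on a finger pad.
Only numpy, scipy, OpenCV 4.12 (cv2) and the standard library are available. Lean on these libraries where they do the work, as an engineer would, in place of code of your own. Each camera call takes 0.05 s, during which the arm holds its last target. There are 200 camera calls.

### The job

The grey skip of plaster rock castings is stuck on its rails: push it free and along the rails, away from the robot, until it comes up firmly against the end stop hidden in the rail, without ramming it. Then, with the skip still home, slide the bolt on its near end across until the floor drops open and both castings fall into the plywood tray below. Leave the skip at the stop and do not disturb the other things on the bench.

Things in the scene. Friction and masses are not known exactly. Their poses are not given: they have to be found in the camera images.
- stand: Fixed aluminium stand: two level square tube rails (24 mm, 420 mm long, tops 150 mm above the bench, centres 68 mm left and right of the middle) on four legs. Origin on the bench under its middle; x runs along the rails away from the robot (the push direction), y left, z up. The end stop is inside a tube, out of sight, at a different place every time.
- skip: Grey open sheet-metal skip 158 x 80 x 57 mm, slides only along stand x. Origin: middle of its floor, 130 mm above the bench; axes as stand; rim at z 57 mm. A gummed catch holds it: 12 to 25 N frees it in the first 40 mm; then about 5 N of friction, and it stays where left. The solid stop comes 100 to 155 mm from the start. Over 60 N from the fingers on skip or bolt is ramming.
- push_plate (a point): Point on the near face (facing stand -x) of the upright push plate on the skip's near end, 15 mm below the plate's top edge (top is 215 mm above the bench, 28 mm above the rim). Plate 50 mm wide (y -25 to +25 mm from here), 6 mm thick. Push it along stand +x. Axes as the skip.
- bolt_post (a point): Point on the axis of the bolt's upright round finger post (14 mm thick, top 15 mm above here), near right corner of the skip, 27 mm nearer the robot than the push plate's face and 59 to 64 mm right of its middle. The bolt slides only along stand +y (4 N friction, stays where left). It frees the floor 24 mm from fully shut and meets a solid end at 32 mm; starts 0 to 5 mm from shut.
- home_pin (a joint): Sprung pin (2 N) inside the rail at the end stop, out of sight: 0 m while the skip is away from it, growing over the last 10 mm of the skip's travel to 0.010 m when the skip is hard against the stop.
- flap (a joint): Hinged floor of the skip (hinge along the skip's left lower edge): 0 rad shut, about 1.5 rad hanging straight down.
- tray (a point): Middle of the inner floor (5 mm above the bench) of the fixed plywood catch tray under the rails; inside 240 mm along the stand's x by 154 mm across, walls 40 mm high. Axes as the stand.
- rock_long: Plaster rock casting 54 x 80 x 36 mm in the skip; origin at the centre of its underside. Not to be handled.
- rock_short: Plaster rock casting 47 x 56 x 29 mm in the skip; origin at the centre of its underside. Not to be handled.
- tape: Bystander: orange tape measure 66 x 78 x 38 mm; origin at the centre of its underside.
- sander: Bystander: cork sanding block 56 x 101 x 26 mm; origin at the centre of its underside.
- jar: Bystander: upright square clear jar 66 x 66 x 190 mm; origin at the centre of its underside.
- cup: Bystander: translucent mixing cup 66 mm across, 75 mm high; origin at the centre of its underside.
- pot: Bystander: paint pot 61 x 50 x 55 mm; origin at the centre of its underside.
- glue: Bystander: upright white glue bottle 47 x 58 x 164 mm; origin at the centre of its underside.

How it is judged:
By the outcome, as a careful person would: the job done as asked, in the order asked, and still so for the second after the job is handed in, with the robot touching nothing.
It also fails if it takes over 46 s, if anything falls off the work surface, if the arm or the gripper's body presses on something with over 40 N, if the wrist force passes 120 N, or if a joint passes its speed limit or range.

## Working session

There is one attempt and no reset: what is moved stays moved. The work goes in short steps, Python scripts to look and compute and a shell command to move; the robot and the scene stay as the last step left them, time stands still between calls to the robot, and variables do not carry over. Pictures are saved under pics/ and viewed, at most 10 in all, crops included, and the job is handed in when it is done.

```bash
mkdir -p pics
cat > h.py <<'E'
import numpy as np, cv2
from workcell import sensors, imaging, workorder, env
def cloud(c):
    z=c["z_map"]; v,u=np.mgrid[:480,:640]
    p=np.stack([(u-c["cx"])/c["fx"]*z,(v-c["cy"])/c["fy"]*z,z],-1)
    R=np.array(c["rotation"])
    if R.shape!=(3,3):
        from scipy.spatial.transform import Rotation as Ro
        R=Ro.from_quat(np.roll(R,-1)).as_matrix()
    w=p@R.T+np.array(c["xyz"]); w[z==0]=np.nan
    return w
E
python3 - <<'E'
from h import *
print(sensors.get_state())
for n in ("top","side"):
    c=imaging.read_camera(n); cv2.imwrite(f"pics/{n}0.png",c["color"]); np.savez(f"{n}0.npz",**c)
    print(n,c["xyz"],c["rotation"],c["fx"],(c["z_map"]==0).mean())
E
```

```text
{'clock': 0.0, 'joint_pos': array([9.67421183e-01, 3.14018256e-01, 4.50113627e-02, 1.30354922e+00,
       2.43114731e-05, 1.43118218e+00]), 'qvel': array([ 0.00028424,  0.0004477 , -0.00014976,  0.00190783,  0.00136377,
        0.00252457]), 'tau': array([-1.28072075e-03, -4.80628037e+01,  2.98532331e+01,  1.93224364e-02,
       -2.56565926e-05, -3.24877661e-06]), 'tcp_pos': array([0.25694497, 0.51386935, 0.23041191]), 'orientation': array([-3.30734801e-04,  2.29808021e-01,  9.73235583e-01, -8.15458165e-04]), 'wrist_force': array([ 0.22679971,  0.1127032 , -0.34614393]), 'ft_torque': array([0.01638597, 0.02691665, 0.03845178]), 'grip_force': 0.0, 'finger_gap': 0.08534012685525891}
top [0.40240237 0.15866381 1.13577787] [ 0.05462973 -0.69464523  0.71424084 -0.06590621] 471.8518510982629 0.003981119791666667
side [ 0.13461057 -0.60502082  0.7974092 ] [-0.43289054  0.86266152 -0.23337086  0.11814787] 465.48431403820257 0.003938802083333333
```

View pics/top0.png

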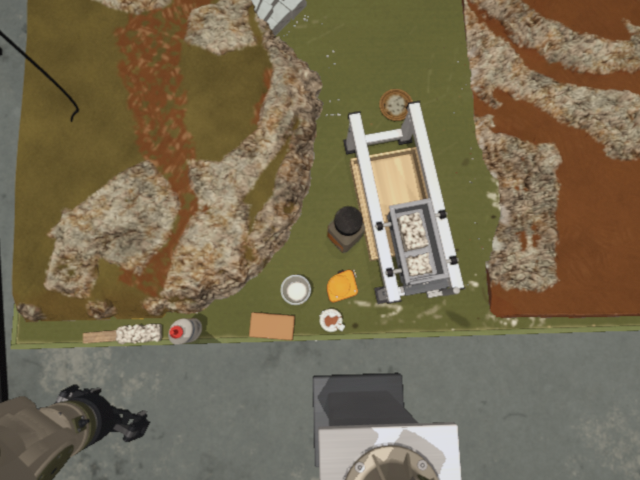

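View pics/side0.png

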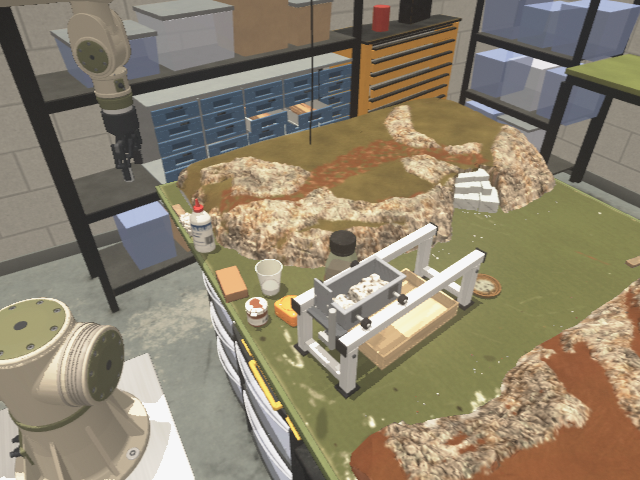

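Top view: the stand's rails run from (390,298)/(455,290) up to (355,115)/(412,105). The skip is at about (417,235) with its push plate near (420,283), the jar is at (345,228) and the tape at (342,285). Next I'll measure from the depth points.

Run:
```python
from h import *
for n in ("top","side"):
    c=dict(np.load(f"{n}0.npz")); w=cloud(c); hsv=cv2.cvtColor(c["color"],cv2.COLOR_BGR2HSV)
    reg=np.zeros((480,640),bool)
    if n=="top": reg[95:305,340:470]=1
    else: reg[220:400,290:490]=1
    x,y,z=np.moveaxis(w,-1,0)
    m=reg&(abs(z-.150)<.006)&(hsv[...,1]<60)&(hsv[...,2]>150)
    p=w[m][:,:2].astype(np.float32); r=cv2.minAreaRect(p); b=cv2.boxPoints(r)
    print(n,m.sum(),r,b.tolist(),np.median(z[m]))
    # axis by PCA of each rail: direction from long side
    e=[b[1]-b[0],b[2]-b[1]]; d=max(e,key=np.linalg.norm); d=d/np.linalg.norm(d); d*=np.sign(d[0])
    s=np.array([-d[1],d[0]]); ctr=np.array(r[0]); print("yaw",np.arctan2(d[1],d[0]),"ctr",ctr)
    q=(w[...,:2]-ctr); a=q@d; t=q@s
    for lo,hi,nm in((.196,.222,"high"),(.18,.192,"rim")):
        k=reg&(z>lo)&(z<hi)&(abs(t)<.12)&(abs(a)<.3)
        v,u=np.nonzero(k); print(nm,k.sum())
        if k.sum(): print("a",np.percentile(a[k],[0,5,50,95,100]).round(4),"t",np.percentile(t[k],[0,5,50,95,100]).round(4),"z",np.percentile(z[k],[5,50,95]).round(4))
    k=reg&(z>.155)&(abs(t)<.12)&(a<-.1)&(a>-.25)
    im=np.zeros((480,640),np.uint8)
    np.save(f"{n}k.npy",np.c_[a[k],t[k],z[k]])
    sel=np.c_[a[k],t[k],z[k]]; sel=sel[np.lexsort((sel[:,0],))]
    print(len(sel)); print(sel[:60].round(3).tolist())
c=cv2.imread("pics/top0.png")[240:310,370:470]; s=cv2.imread("pics/side0.png")[250:350,290:420]
cv2.imwrite("pics/crop0.png",np.hstack([cv2.resize(c,(400,280),interpolation=2),cv2.resize(s,(364,280),interpolation=2)]))
```

```text
top 4159 ((0.6500881314277649, -0.0402442142367363), (0.4200165271759033, 0.16061319410800934), 9.17270565032959) [[0.429963618516922, 0.005557835102081299], [0.4555671513080597, -0.15300148725509644], [0.8702126741409302, -0.0860462635755539], [0.8446091413497925, 0.07251305878162384]] 0.15040818165082337
yaw 0.16009392 ctr [ 0.65008813 -0.04024421]
high 141
a [-0.2189 -0.2166 -0.1845 -0.1799 -0.1793] t [-0.0494 -0.0462  0.0025  0.0407  0.0427] z [0.2026 0.2144 0.2175]
rim 1220
a [-0.2168 -0.1788 -0.0825 -0.0182 -0.0042] t [-0.0457 -0.0434  0.0134  0.1142  0.12  ] z [0.1839 0.1872 0.1903]
1450
[[-0.219, -0.044, 0.213], [-0.219, -0.043, 0.176], [-0.219, -0.042, 0.214], [-0.218, -0.042, 0.172], [-0.218, -0.04, 0.213], [-0.218, -0.04, 0.171], [-0.218, -0.04, 0.206], [-0.218, -0.04, 0.165], [-0.217, -0.04, 0.199], [-0.217, -0.04, 0.157], [-0.217, -0.045, 0.216], [-0.217, -0.039, 0.195], [-0.217, -0.043, 0.217], [-0.217, -0.039, 0.189], [-0.217, -0.042, 0.216], [-0.216, -0.038, 0.187], [-0.216, -0.041, 0.212], [-0.216, -0.039, 0.178], [-0.216, -0.038, 0.215], [-0.216, -0.048, 0.214], [-0
[... 2393 characters left out ...]
043, 0.195], [-0.215, -0.04, 0.203], [-0.215, -0.044, 0.16], [-0.215, -0.04, 0.188], [-0.214, -0.046, 0.182], [-0.214, -0.042, 0.205], [-0.214, -0.046, 0.177], [-0.214, -0.04, 0.2], [-0.214, -0.046, 0.156], [-0.214, -0.045, 0.189], [-0.214, -0.047, 0.211], [-0.214, -0.04, 0.195], [-0.214, -0.046, 0.167], [-0.214, -0.043, 0.175], [-0.214, -0.045, 0.187], [-0.214, -0.043, 0.169], [-0.214, -0.045, 0.194], [-0.214, -0.04, 0.19], [-0.214, -0.045, 0.204], [-0.214, -0.04, 0.164], [-0.214, -0.046, 0.159], [-0.214, -0.045, 0.214], [-0.214, -0.043, 0.161], [-0.214, -0.04, 0.159], [-0.214, -0.045, 0.196], [-0.214, -0.04, 0.169], [-0.214, -0.042, 0.184], [-0.214, -0.045, 0.169], [-0.214, -0.047, 0.206]]
```

View pics/crop0.png

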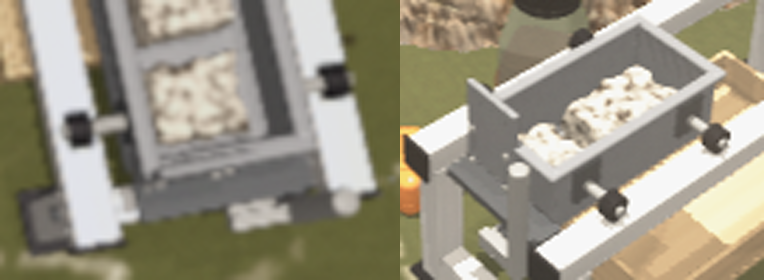

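The crop shows the push plate to the left of centre on the near end. The round post is on the right at about a=-0.210, t=-0.044 in stand axes, and the plate face is at a≈-0.183, t≈+0.017. Their spacing (27 mm and 61 mm) matches the sizes given, and so does the rail box of 420 x 160 mm. Now moving in high.

```bash
python3 -m handwheel '[[-50,-50,-40,-0.15,0],[-422,-426,-40,-0.624,0],[-422,-426,-40,-0.624,0],[-422,-426,-40,-0.624,0],[-422,-426,-40,-0.624,0],[-422,-426,-40,-0.624,0],[-422,-426,-40,-0.624,0],[-422,-426,-40,-0.624,0]]' 40
```

```text
clock: 0.9
tcp_pos: [0.3762, 0.1506, 0.2653]
orientation: [0.0, -0.08, 0.997, 0.0]
wrist_force: [1.0, 0.7, 0.1]
finger_gap: -0.0003
grip_force: 0.0
```

```bash
python3 -m handwheel '[[-34,-200,0,0,0],[-34,-200,0,0,0],[-34,-200,0,0,0],[-34,-200,0,0,0],[-34,-200,0,0,0],[-34,-200,0,0,0]]'
cat >> h.py <<'E'
C=np.array([.650,-.0402]); D=np.array([.9872,.1594]); S=np.array([-.1594,.9872])
def at():
    s=sensors.get_state(); q=s["tcp_pos"][:2]-C; f=s["wrist_force"]
    print("clock %.2f a %.4f t %.4f z %.4f  F a %.1f t %.1f z %.1f"%(s["clock"],q@D,q@S,s["tcp_pos"][2],f[:2]@D,f[:2]@S,f[2]))
E
python3 -c "from h import *; at()"
```

```text
clock: 1.5
tcp_pos: [0.4416, -0.0407, 0.2647]
orientation: [-0.001, -0.078, 0.997, 0.0]
wrist_force: [-1.5, -1.0, 0.8]
finger_gap: 0.0001
grip_force: 0.0
clock 1.50 a -0.2058 t 0.0328 z 0.2647  F a -1.6 t -0.8 z 0.8
```

```bash
python3 -m handwheel '[[4,-15,0,0,0],[4,-15,40,0,0],[4,-15,75,0,0],[4,-15,75,0,0],[4,-15,75,0,0]]'
python3 - <<'E'
from h import *
at()
for n in ("top","side"):
    c=imaging.read_camera(n); cv2.imwrite(f"pics/{n}1.png",c["color"])
    im=c["color"]; globals()[n]=im[230:320,360:480] if n=="top" else im[200:380,280:460]
cv2.imwrite("pics/c1.png",np.hstack([cv2.resize(top,(400,300),interpolation=2),cv2.resize(side,(400,300),interpolation=2)]))
at()
E
```

```text
clock: 2.0
tcp_pos: [0.4395, -0.0535, 0.1907]
orientation: [-0.001, -0.081, 0.997, 0.0]
wrist_force: [0.4, 0.2, 0.5]
finger_gap: 0.0002
grip_force: 0.0
clock 2.00 a -0.2099 t 0.0204 z 0.1907  F a 0.4 t 0.1 z 0.5
clock 2.10 a -0.2083 t 0.0192 z 0.1923  F a 0.3 t -0.4 z 0.5
```

View pics/c1.png

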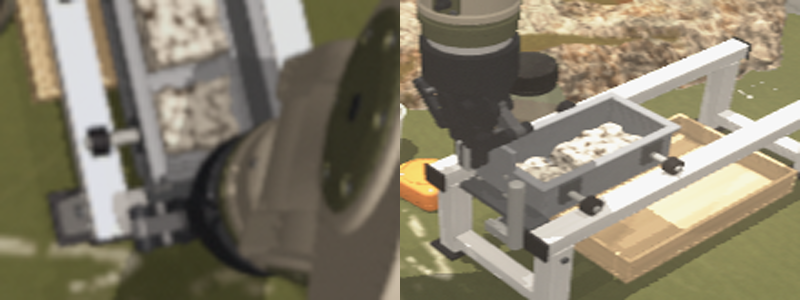

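The shut fingers stand just in front of the plate (side crop at about (490,150)), left of the post and clear of it. Starting the push.

```bash
python3 -m handwheel '[[-4,0,3,0,0],[-8,-1,3,0,0],[-10,-2,3,0,0],[-12,-2,3,0,0],[-14,-2,3,0,0],[-16,-2,3,0,0],[-17,-2,3,0,0],[-18,-2,3,0,0]]'; python3 -c "from h import *; at()"
```

```text
clock: 2.9
tcp_pos: [0.4583, -0.0543, 0.1873]
orientation: [-0.0, -0.08, 0.997, -0.0]
wrist_force: [-4.5, -2.0, 3.8]
finger_gap: 0.0003
grip_force: 2.3
clock 2.90 a -0.1915 t 0.0167 z 0.1873  F a -4.7 t -1.3 z 3.8
```

```bash
python3 -m handwheel '[[-1,0,0,0,0],[-2,0,0,0,0],[-3,0,0,0,0],[-4,0,0,0,0]]'; python3 -c "from h import *; at()"
```

```text
clock: 3.3
tcp_pos: [0.4624, -0.0536, 0.1873]
orientation: [0.0, -0.08, 0.997, -0.0]
wrist_force: [-3.6, -2.8, 2.4]
finger_gap: 0.0004
grip_force: 2.3
clock 3.30 a -0.1873 t 0.0167 z 0.1873  F a -4.0 t -2.1 z 2.4
```

```bash
python3 -m handwheel '[[-2,0,0,0,0],[-4,0,0,0,0],[-6,0,0,0,0],[-8,0,0,0,0]]'; python3 -c "from h import *; at()"
```

```text
clock: 3.7
tcp_pos: [0.4653, -0.0531, 0.1873]
orientation: [-0.005, -0.079, 0.997, -0.001]
wrist_force: [-24.7, -9.0, 18.3]
finger_gap: -0.0001
grip_force: 12.8
clock 3.70 a -0.1843 t 0.0167 z 0.1873  F a -25.8 t -4.9 z 18.3
```

```bash
python3 -m handwheel '[[-0.5,0,0,0,0],[-1,0,0,0,0],[-1.5,0,0,0,0],[-2,0,0,0,0]]'; python3 -c "from h import *; at()"
```

```text
clock: 4.1
tcp_pos: [0.4682, -0.0526, 0.1873]
orientation: [-0.004, -0.079, 0.997, -0.001]
wrist_force: [-9.5, -5.0, 6.4]
finger_gap: -0.0001
grip_force: 4.8
clock 4.10 a -0.1815 t 0.0168 z 0.1873  F a -10.2 t -3.4 z 6.4
```

```bash
python3 -m handwheel '[[-2,0,0,0,0],[-4,0,0,0,0],[-6,0,0,0,0],[-8,0,0,0,0],[-10,0,0,0,0],[-12,0,0,0,0],[-14,0,0,0,0],[-16,0,0,0,0]]'; python3 -c "from h import *; at()"
```

```text
clock: 4.9
tcp_pos: [0.488, -0.0493, 0.1873]
orientation: [-0.0, -0.08, 0.997, -0.0]
wrist_force: [-4.5, -2.0, 2.2]
finger_gap: 0.0003
grip_force: 2.3
clock 4.90 a -0.1614 t 0.0168 z 0.1873  F a -4.7 t -1.3 z 2.2
```

```bash
python3 -m handwheel '[[-2,0,0,0,0],[-4,0,0,0,0],[-6,0,0,0,0],[-8,0,0,0,0],[-10,0,0,0,0],[-12,0,0,0,0],[-14,0,0,0,0],[-16,0,0,0,0]]'; python3 -c "from h import *; at()"
```

```text
clock: 5.7
tcp_pos: [0.5038, -0.0468, 0.1873]
orientation: [-0.0, -0.08, 0.997, -0.0]
wrist_force: [-4.0, -3.2, 2.2]
finger_gap: -0.0001
grip_force: 2.3
clock 5.70 a -0.1454 t 0.0168 z 0.1873  F a -4.5 t -2.5 z 2.2
```

```bash
python3 -m handwheel '[[-2.5,0,0,0,0],[-5,0,0,0,0],[-7.5,0,0,0,0],[-10,0,0,0,0],[-12.5,0,0,0,0],[-15,0,0,0,0],[-17.5,0,0,0,0],[-20,0,0,0,0]]'; python3 -c "from h import *; at()"
```

```text
clock: 6.5
tcp_pos: [0.5235, -0.0436, 0.1873]
orientation: [-0.0, -0.08, 0.997, 0.0]
wrist_force: [-4.5, -2.5, 2.7]
finger_gap: 0.0
grip_force: 2.3
clock 6.50 a -0.1254 t 0.0168 z 0.1873  F a -4.9 t -1.7 z 2.7
```

```bash
python3 -m handwheel '[[-2.5,0,0,0,0],[-5,0,0,0,0],[-7.5,0,0,0,0],[-10,0,0,0,0],[-12.5,0,0,0,0],[-15,0,0,0,0],[-17.5,0,0,0,0],[-20,0,0,0,0]]'; python3 -c "from h import *; at()"
```

```text
clock: 7.3
tcp_pos: [0.5433, -0.0404, 0.1873]
orientation: [-0.0, -0.08, 0.997, 0.0]
wrist_force: [-3.6, -1.7, 2.7]
finger_gap: 0.0001
grip_force: 2.3
clock 7.30 a -0.1054 t 0.0168 z 0.1873  F a -3.8 t -1.1 z 2.7
```

```bash
python3 -m handwheel '[[-1.5,0,0,0,0],[-3,0,0,0,0],[-4.5,0,0,0,0],[-6,0,0,0,0],[-7.5,0,0,0,0],[-9,0,0,0,0],[-10,0,0,0,0],[-11,0,0,0,0]]'; python3 -c "from h import *; at()"
```

```text
clock: 8.1
tcp_pos: [0.554, -0.0386, 0.1872]
orientation: [-0.0, -0.08, 0.997, 0.0]
wrist_force: [-4.7, -2.4, 2.6]
finger_gap: 0.0003
grip_force: 2.7
clock 8.10 a -0.0945 t 0.0169 z 0.1872  F a -5.0 t -1.6 z 2.6
```

```bash
python3 -m handwheel '[[-1,0,0,0,0],[-2,0,0,0,0],[-3,0,0,0,0],[-4,0,0,0,0],[-5,0,0,0,0],[-6,0,0,0,0]]'; python3 -c "from h import *; at()"
```

```text
clock: 8.7
tcp_pos: [0.5595, -0.0377, 0.1873]
orientation: [-0.001, -0.08, 0.997, -0.0]
wrist_force: [-5.6, -2.9, 2.9]
finger_gap: -0.0001
grip_force: 3.1
clock 8.70 a -0.0889 t 0.0169 z 0.1873  F a -6.0 t -1.9 z 2.9
```

```bash
python3 -m handwheel '[[-1,0,0,0,0],[-2,0,0,0,0],[-3,0,0,0,0],[-4,0,0,0,0],[-5,0,0,0,0]]'; python3 -c "from h import *; at()"
```

```text
clock: 9.2
tcp_pos: [0.5633, -0.0371, 0.1873]
orientation: [-0.002, -0.08, 0.997, -0.0]
wrist_force: [-11.5, -4.2, 7.2]
finger_gap: 0.0003
grip_force: 6.0
clock 9.20 a -0.0851 t 0.0169 z 0.1873  F a -12.0 t -2.3 z 7.2
```

Force is rising: this is the stop. I'll press a little more to make it firm.

```bash
python3 -m handwheel '[[-0.7,0,0,0,0],[-1.4,0,0,0,0],[-2,0,0,0,0],[-2,0,0,0,0]]'; python3 -c "from h import *; at()"
```

```text
clock: 9.6
tcp_pos: [0.5633, -0.0371, 0.1873]
orientation: [-0.003, -0.08, 0.997, -0.0]
wrist_force: [-15.0, -5.2, 9.6]
finger_gap: -0.0002
grip_force: 7.9
clock 9.60 a -0.0851 t 0.0169 z 0.1873  F a -15.6 t -2.8 z 9.6
```

```bash
python3 -m handwheel '[[-1,0,0,0,0],[-2,0,0,0,0],[-3,0,0,0,0],[-4,0,0,0,0],[-4,0,0,0,0]]'; python3 -c "from h import *; at()"
```

```text
clock: 10.1
tcp_pos: [0.5634, -0.037, 0.1873]
orientation: [-0.007, -0.079, 0.997, -0.001]
wrist_force: [-27.1, -8.8, 16.8]
finger_gap: 0.0001
grip_force: 14.1
clock 10.10 a -0.0850 t 0.0170 z 0.1873  F a -28.2 t -4.4 z 16.8
```

```bash
python3 -m handwheel '[[4,0,0,0,0],[8,0,0,0,0],[38,0,0,0,0],[66,0,0,0,0],[66,-40,0,0,0],[66,-80,0,0,0],[66,-102,0,0,0],[66,-102,0,0,0]]'
python3 - <<'E'
from h import *
at()
out=[]
for n in ("top","side"):
    c=imaging.read_camera(n); im=c["color"]; w=cloud(c); z=w[...,2]; q=w[...,:2]-C; a=q@D; t=q@S
    k=(z>.195)&(z<.222)&(a<-.05)&(a>-.13)&(t>-.06)&(t<.06)
    print(n,k.sum())
    for nm,kk in (("post",k&(t<-.025)),("plate",k&(t>-.015))):
        if kk.any(): print(nm,kk.sum(),np.percentile(a[kk],[0,10,50,90,100]).round(4),np.percentile(t[kk],[0,10,50,90,100]).round(4))
    out.append(cv2.resize(im[180:320,340:480] if n=="top" else im[200:380,280:460],(400,400),interpolation=2))
cv2.imwrite("pics/c2.png",np.hstack(out))
E
```

```text
clock: 10.9
tcp_pos: [0.5239, -0.1496, 0.1873]
orientation: [0.002, -0.079, 0.997, -0.0]
wrist_force: [0.1, -0.8, 0.5]
finger_gap: -0.0002
grip_force: 0.0
clock 10.90 a -0.1419 t -0.0879 z 0.1873  F a -0.1 t -0.8 z 0.5
top 164
post 55 [-0.1059 -0.105  -0.0999 -0.0952 -0.0932] [-0.0502 -0.0471 -0.0415 -0.038  -0.0365]
plate 109 [-0.0728 -0.0723 -0.0709 -0.0675 -0.0663] [-0.006  -0.0008  0.0195  0.0393  0.0427]
side 20
plate 20 [-0.0755 -0.0754 -0.0735 -0.0709 -0.0687] [0.0334 0.035  0.0396 0.0421 0.0433]
```

View pics/c2.png

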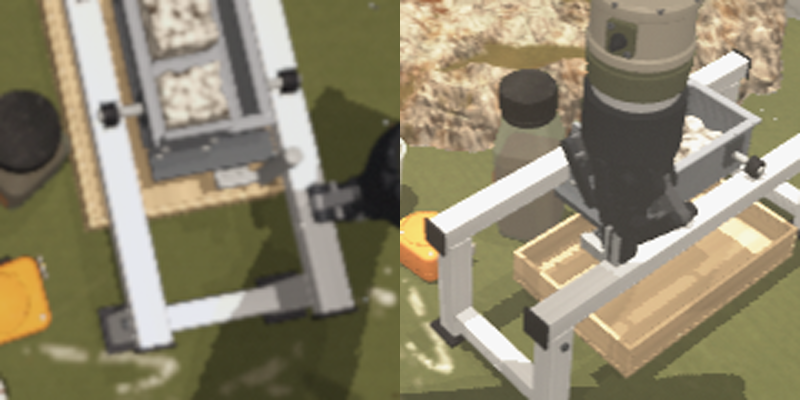

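The top crop shows the skip at the stop. The post is at (292,157) and the fingers at (335,200), to its right and nearer the robot. The post axis is at a=-0.0995, t=-0.0435. Moving alongside it, then pushing left.

```bash
python3 -m handwheel '[[-20,0,0,0,0],[-42,0,0,0,0],[-42,5,0,0,0],[-42,10,0,0,0],[-42,13,0,0,0],[-42,16,0,0,0],[-42,18,0,0,0],[-42,20,0,0,0]]'; python3 -c "from h import *; at()"
```

```text
clock: 11.8
tcp_pos: [0.56, -0.1206, 0.1876]
orientation: [0.0, -0.08, 0.997, -0.0]
wrist_force: [-0.0, -0.5, -0.5]
finger_gap: 0.0002
grip_force: 0.0
clock 11.80 a -0.1017 t -0.0650 z 0.1876  F a -0.1 t -0.5 z -0.5
```

```bash
python3 -m handwheel '[[-1,2,0,0,0],[-1,4,0,0,0],[-1,6,0,0,0],[-1,8,0,0,0],[-1,10,0,0,0],[-1,12,0,0,0],[-1,14,0,0,0],[-1,16,0,0,0]]'; python3 -c "from h import *; at()"
```

```text
clock: 12.6
tcp_pos: [0.5586, -0.1065, 0.1875]
orientation: [-0.0, -0.079, 0.997, -0.002]
wrist_force: [-1.2, -5.7, 0.5]
finger_gap: -0.0
grip_force: 2.8
clock 12.60 a -0.1008 t -0.0508 z 0.1875  F a -2.0 t -5.4 z 0.5
```

```bash
python3 -m handwheel '[[0,1,0,0,0],[0,2,0,0,0],[0,3,0,0,0],[0,4,0,0,0],[0,5,0,0,0],[0,6,0,0,0]]'; python3 -c "from h import *; at()"
```

```text
clock: 13.2
tcp_pos: [0.5577, -0.1006, 0.1875]
orientation: [-0.0, -0.079, 0.997, -0.002]
wrist_force: [-1.4, -6.2, 1.2]
finger_gap: 0.0
grip_force: 2.9
clock 13.20 a -0.1008 t -0.0449 z 0.1875  F a -2.4 t -5.9 z 1.2
```

```bash
python3 -m handwheel '[[0,1,0,0,0],[0,2,0,0,0],[0,3,0,0,0],[0,4,0,0,0],[0,5,0,0,0],[0,6,0,0,0]]'
python3 - <<'E'
from h import *
at()
c=imaging.read_camera("side"); cv2.imwrite("pics/s3.png",cv2.resize(c["color"][200:400,280:500],(660,600),interpolation=2))
E
```

```text
clock: 13.8
tcp_pos: [0.5567, -0.0934, 0.1875]
orientation: [-0.0, -0.08, 0.997, -0.0]
wrist_force: [-2.1, -3.6, 1.1]
finger_gap: -0.0003
grip_force: 2.0
clock 13.80 a -0.1005 t -0.0376 z 0.1875  F a -2.6 t -3.2 z 1.1
```

View pics/s3.png

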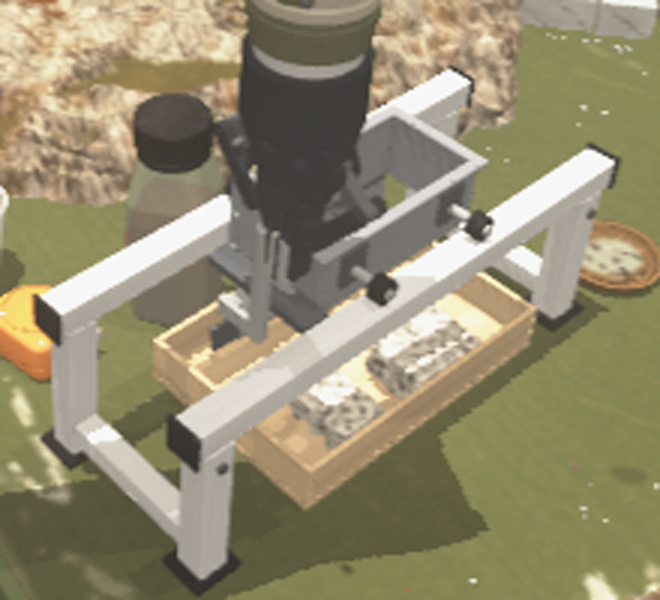

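Both castings are in the tray at (335,400) and (420,355), and the skip has emptied. Now backing the fingers off and clear.

```bash
python3 -m handwheel '[[2,-8,0,0,0],[5,-25,0,0,0],[5,-35,-20,0,0],[5,-35,-65,0,0],[40,-50,-90,0,0],[80,-70,-90,0,0],[110,-100,-90,0,0],[110,-100,-90,0,0]]'
python3 - <<'E'
from h import *
at()
out=[]
for n in ("top","side"):
    c=imaging.read_camera(n); im=c["color"]; w=cloud(c); z=w[...,2]; q=w[...,:2]-C; a=q@D; t=q@S
    k=(z>.205)&(z<.222)&(a<-.05)&(a>-.13)&(t>-.005)&(t<.06)&(a>-.09)
    print(n,k.sum(),np.percentile(a[k],[0,10,50,90,100]).round(4) if k.any() else '')
    out.append(cv2.resize(im[80:380,240:540],(400,400),interpolation=2) if n=="top" else cv2.resize(im[180:400,240:500],(400,400),interpolation=2))
cv2.imwrite("pics/c4.png",np.hstack(out))
E
```

```text
clock: 14.65
tcp_pos: [0.4618, -0.2129, 0.2778]
orientation: [0.0, -0.077, 0.997, -0.001]
wrist_force: [0.7, 0.6, 0.1]
finger_gap: -0.0001
grip_force: 0.0
clock 14.65 a -0.2133 t -0.1405 z 0.2778  F a 0.8 t 0.5 z 0.1
top 86 [-0.0727 -0.0721 -0.07   -0.0673 -0.0663]
side 0
```

View pics/c4.png

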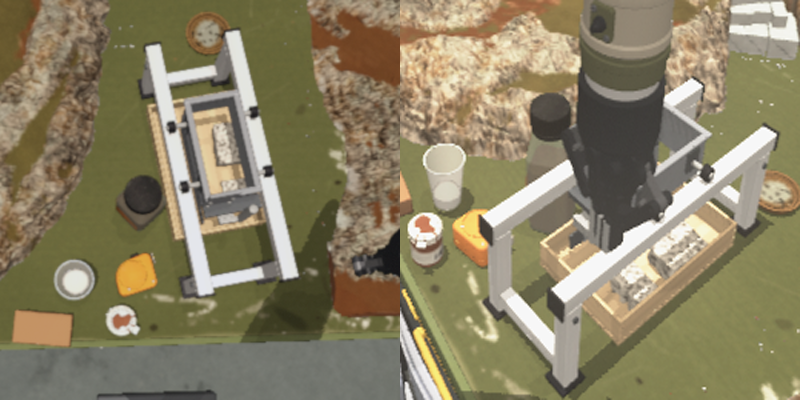

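The skip has not moved (plate face at -0.0727, as before). Both castings lie in the tray at about (225,145) and (230,185) in the top crop. The bystanders stand where they were and the arm is clear.

```bash
python3 -c "from h import *; print(workorder.hand_in())"
```

```text
the job is handed in; nothing more can be done
None
```

The skip is home against its stop (about 28 N measured at the end of the final push), the bolt is across, and both castings are in the tray; the bystanders look undisturbed, and I handed the job in after about 15 s of robot time.

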